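# Line up the two leaves of a cabinet hinge and hold them for the pin

### The job

The hinge of the instrument cabinet is being put back together. First press the jamb leaf, which sits cocked in its recess on top of the grey jamb block, down until it lies level and flush; only then pick up the loose hinge leaf from the table, bring its single knuckle into the gap between the jamb leaf's two knuckles, with the leaf flat and level, so that all three holes are in one straight line for the pin. Finish while still holding the loose leaf there in the gripper, steady and in line, and leave the pin, the tape roll and the tray where they lie.

Things in the scene. Friction and masses are not known exactly. Their poses are not given: they have to be found in the camera images.
- jamb: Fixed grey jamb block 70 (x) x 100 (y) x 66 mm high on a dark 8 mm foot plate, left or right of the middle, yaw within 0.35 rad. Origin: underside centre, z up. Knuckles stick out at its -x face (x = -35 mm), roughly toward the robot. Recess in the top for the jamb leaf: 6 mm deep, 72 mm wide, floor z = 60 mm, from the -x face to x = 21 mm.
- jamb_leaf (a joint): Tilt of the jamb leaf (rad) about its rear lower edge (x = 20, z = 60 mm of the block, along y): 0 = level and flush in the recess (end stop), positive = knuckle side raised; starts at 0.12 to 0.25. Stiff: about 7 N straight down at press_spot moves it; it stays where left.
- press_spot (a point): Point on top of the jamb leaf's steel plate (55 x 70 x 6 mm), mid-width, 12 mm behind its front edge, 43 mm ahead of its tilt axis: press here. Moves with the leaf, axes as the leaf's (parallel to the block's when level). When level: x = -23, y = 0, z = 66 mm of the block.
- jamb_knuckles (a point): Point on the jamb leaf's hole axis midway between its two knuckles, y along the holes, moves with the leaf; when level at x = -45.5, y = 0, z = 69 mm of the block, axes as the block's. Knuckles: steel tubes 18 mm outside, 10 mm bore, 22 mm long each, 26 mm gap between, open in front, above and below; leaf edge and block face close the gap's back 10.5 mm behind the hole axis.
- leaf: Loose steel hinge leaf, about 90 g, flat on the table on the other side from the block: plate 60 (x) x 40 (y) x 6 mm, 3 screw holes; at its +x end, on a 22 mm neck, one knuckle 22 mm long, 18 mm outside, 10 mm bore, its underside level with the plate's. Origin: plate's underside centre, z up. Knuckle points away from the robot within 0.6 rad. Grip across the 40 mm width.
- leaf_knuckle (a point): Centre of the loose leaf's knuckle hole, 43 mm along +x from the leaf's origin and 9 mm above its underside; axes as the leaf's, y along the hole. It must come to the point jamb_knuckles, y axes parallel.
- hinge_pin: Loose hinge pin lying on the table, 5 mm thick and 84 mm long with a 10 mm head, origin under its middle; a bystander, not used yet.
- tape: Roll of cream tape lying flat, 104 mm across, 25 mm high, origin at its underside's centre; a bystander.
- tray: Open white slide tray, 84 x 92 x 22 mm, origin at its underside's centre; a bystander.
Mind the look-alikes: they are no part of the job. Of the things shaped like the leaf, the steel one is meant.

How it is judged:
By the outcome, as a careful person would: the job done as asked, in the order asked, and still so for the second after the job is handed in, while the arm keeps its last pose, push and grip.
It also fails if it takes over 48 s, if anything falls off the work surface, if the arm or the gripper's body presses on something with over 40 N, if the wrist force passes 120 N, or if a joint passes its speed limit or range.

### The arm

A 7-joint arm with a two-finger parallel gripper is mounted at the origin on a cart in front of the work surface, level with it; the furniture and walls round the work are solid. World frame = base frame: x ahead of the robot, y to its left, z up, the work surface at z = 0. Lengths are in m, angles in rad, forces in N, time in s.
With the tool pointing down it reaches from about 0.4 to 0.875 m from the base axis. Payload 19.3 kg.
Tool frame: the origin (TCP) lies at the very end of the fingers, on their centre line; the grasp point (between the pads) lies 19 mm behind it; z points along the fingers, y is the line along which they close (so a half turn about z gives the same grasp; the last joint's range is limited). The gripper opens to 85 mm and grips with 20 to 120 N. Pads are 22 mm wide; open, the fingers measure 114 mm over their backs; the gripper's body (76 mm by 85 mm) begins 54 mm behind the grasp point. The pads swing forward as they close: fully open they stand 13 mm farther back than shut.
Start: joints at [-1.411, 0.521, -0.036, 1.599, 0.021, 1.021, -0.113], TCP at [0.142, 0.609, 0.231] pointing down, gripper open.
Joint ranges: [-2.91, 2.91], [-0.3, 2.13], [-1.5, 1.42], [0.17, 2.43], [-1.26, 4.41], [0.16, 1.93], [-2.52, 2.52]. Speed limits (rad/s): [1.89, 1.89, 2.39, 2.39, 3.01, 3.01, 3.01].

### API

Orientations are given as [roll, pitch, yaw] about the fixed x, y, z axes, in that order (R = Rz(yaw) Ry(pitch) Rx(roll)).
In Python, from workcell import bot gives the robot as it stands.
- The arm moves only by the shell command python3 -m crank 'ROWS' [FORCE]. ROWS is a JSON object of lists of equal length, an entry for each row: "travel": the shift along the world's x, y, z in cm, a list of three; "turn": the turn, a rotation vector about the world's x, y, z in degrees, a list of three; "gripper": the closure, from 0 (fully open) to 1 (shut). A call has exactly 5 rows; each row is the pose to reach, as a shift and turn from the pose commanded when the call began; what a row does not reach only later rows make up. A row lasts 1/10 s, in which the tool goes at most 50 mm and 8.59 degrees, less where a joint would pass 70% of its speed; a pose out of reach is approached as far as the arm can. A call with a gripper value outside its range is refused whole. The fingers move at their own pace and stop on an object; FORCE is the grip in N (left out, the last holds). Time passes only in rows, so rows that repeat a pose let the fingers close, or fill a call up. It gives the time, the measured TCP pose, the force, the opening and the grip force at its end, in the units of the state.
- bot.observe(): the state, without advancing time (a new reading comes with each control period).
- bot.grab_frame(name): name is "scene" or "top" or "wrist"; returns a dict with "pixels" (480x640x3 uint8, red, green, blue), "fx", "fy", "cx", "cy" (pixels), "extrinsics" (4x4, takes a point from world to camera coordinates). Camera axes: x right, y down, z forward; pixel columns grow to the right and rows downward; lengths in m; the calibration is good to about 2 mm. A picture is of the moment at which its call begins. There is no depth.
- bot.job_done(): hands the job in; it is judged then, once.
The state is a dict: "clock": time; "qpos": joint angles; "qd": joint speeds; "joint_efforts": joint torques, N m; "position": TCP position; "tool_rot": TCP orientation; "force": force on the tool from outside, world axes, zero at the start; "moment": the same for the moment, N m; "grip_width": finger opening in m; "finger_force": force on a finger pad.
Only numpy, scipy, OpenCV 4.12 (cv2) and the standard library are available. Lean on these libraries where they do the work, as an engineer would, in place of code of your own. Each camera call takes 0.05 s, during which the arm holds its last target. There are 200 camera calls.

## Working session

There is one attempt and no reset: what is moved stays moved. The work goes in short steps, Python scripts to look and compute and a shell command to move; the robot and the scene stay as the last step left them, time stands still between calls to the robot, and variables do not carry over. Pictures are saved under pics/ and viewed, at most 12 in all, crops included, and the job is handed in when it is done.

```bash
mkdir -p pics; ls
cat > h.py <<'E'
import numpy as np, cv2
from workcell import bot
def snap(n,f):
    d=bot.grab_frame(n); cv2.imwrite('pics/'+f,d['pixels'][:,:,::-1]); 
    np.savez('pics/'+f+'.npz',**{k:np.array(d[k]) for k in d}); return d
def load(f): return dict(np.load('pics/'+f+'.npz'))
def ray(d,u,v,z):
    E=d['extrinsics'];R=E[:3,:3];t=E[:3,3];c=-R.T@t
    r=R.T@np.array([(u-d['cx'])/d['fx'],(v-d['cy'])/d['fy'],1]); return c+r*(z-c[2])/r[2]
def proj(d,P):
    E=d['extrinsics'];p=np.atleast_2d(P)@E[:3,:3].T+E[:3,3]
    return np.c_[d['fx']*p[:,0]/p[:,2]+d['cx'],d['fy']*p[:,1]/p[:,2]+d['cy']]
E
python3 - <<'E'
from h import *
a=snap('top','top0.png'); b=snap('scene','scene0.png')
for d in(a,b): print(d['fx'],-d['extrinsics'][:3,:3].T@d['extrinsics'][:3,3])
s=bot.observe(); print(s)
E
```

```text
pics
624.8611043786523 [ 0.41424343 -0.02784014  1.41506003]
482.9863784767567 [ 0.06593971 -0.56470674  0.78579101]
{'clock': 0.1, 'qpos': array([-1.41117747,  0.5219469 , -0.03633954,  1.59993842,  0.02119291,
        1.02111634, -0.11277639]), 'qd': array([ 0.00165339, -0.00190359,  0.00172538, -0.00028299, -0.00250717,
        0.00060761,  0.00077352]), 'joint_efforts': array([ 3.82698010e-03, -9.28487206e+01,  1.98426425e+00, -3.70535266e+01,
        1.81527331e-02,  5.18512388e-03, -4.06394440e-05]), 'position': array([0.14233118, 0.60826693, 0.23079234]), 'tool_rot': array([-3.14057005e+00,  6.00131472e-05,  2.91179302e+00]), 'force': array([0.03341092, 0.6808496 , 0.37770063]), 'moment': array([-0.02878633, -0.0154561 ,  0.02641749]), 'finger_force': 0.0, 'grip_width': 0.08530479061946197}
```

View pics/top0.png

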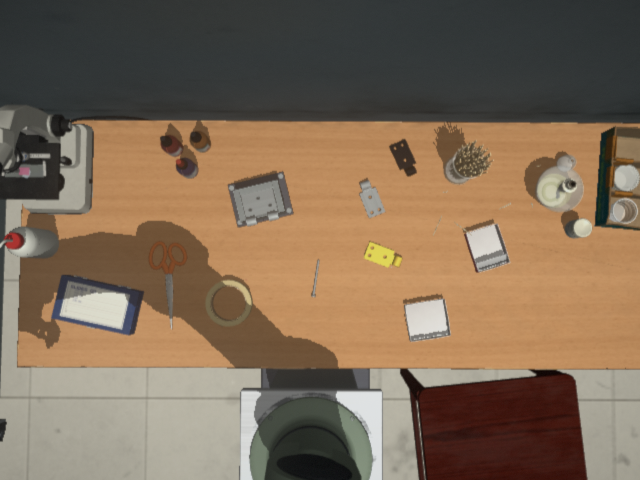

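View pics/scene0.png

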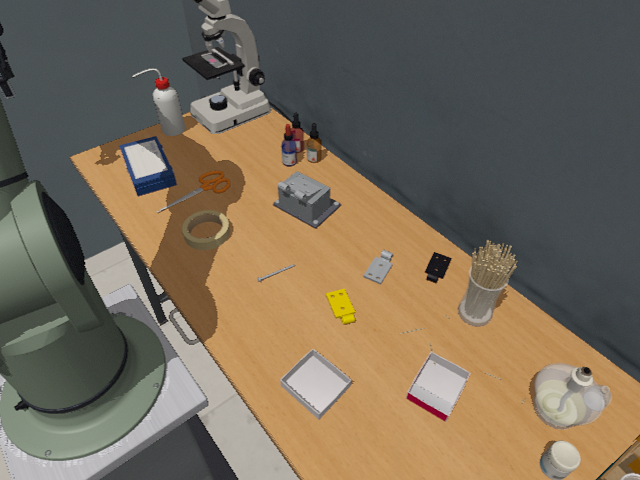

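Top view: block at (261,199). The leaf-shaped things are grey steel (371,198), yellow (382,254) and black (403,157). The pin is at (315,278), the tape at (229,302), and white trays at (428,319) and (487,247). By the description I choose the grey one at (371,198), and I'll check it in a close crop.

Run:
```python
from h import *
a=cv2.imread('pics/top0.png'); b=cv2.imread('pics/scene0.png')
c=lambda i,x,y,w,h,s:cv2.resize(i[y:y+h,x:x+w],None,fx=s,fy=s,interpolation=cv2.INTER_CUBIC)
r1=np.hstack([c(a,222,164,80,60,5),c(a,335,170,80,60,5)])
r2=np.hstack([c(b,268,165,80,60,5),c(b,345,240,80,60,5)])
cv2.imwrite('pics/crop0.png',np.vstack([r1,r2]))
```

```text
(no output)
```

View pics/crop0.png

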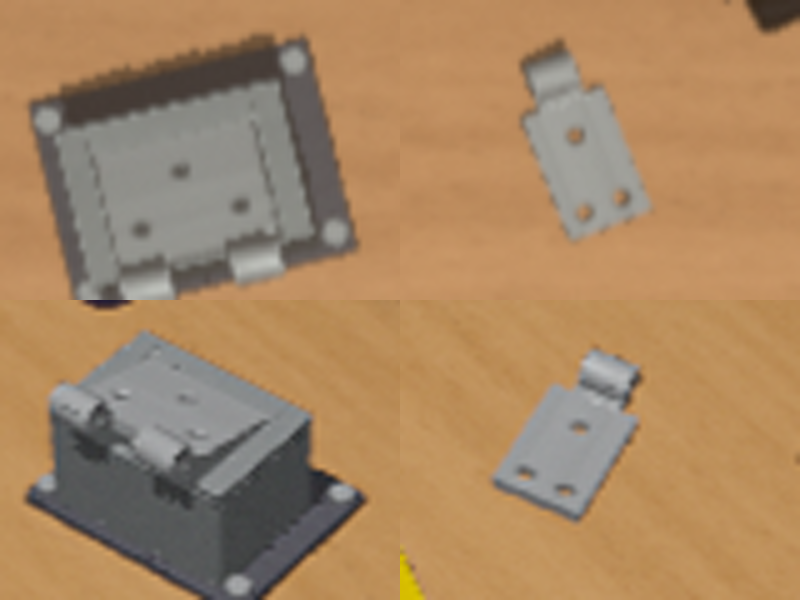

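The crop confirms it: steel leaf, knuckle away from the robot, and the jamb leaf cocked in its recess. Next I fit poses from corners in both views.

```bash
cat > fit.py <<'E'
from h import *
from scipy.optimize import least_squares
A=load('top0.png');B=load('scene0.png')
def fit(model,ta,tb,oa,ob,x0,dz):
    ia=[i for i,p in enumerate(ta) if p]; ib=[i for i,p in enumerate(tb) if p]
    pa=np.array([ta[i] for i in ia])/5+oa-.4; pb=np.array([tb[i] for i in ib])/5+ob-.4
    def W(p):
        c,s=np.cos(p[3]),np.sin(p[3]); return model@np.array([[c,-s,0],[s,c,0],[0,0,1]]).T+p[:3]
    f=lambda p:np.r_[(proj(A,W(p)[ia])-pa).ravel(),(proj(B,W(p)[ib])-pb).ravel(),(p[2]-dz)*300]
    r=least_squares(f,x0); print(r.x.round(4),'res px',r.fun.round(1)); return r.x
leaf=np.array([[30,-20,6],[30,20,6],[-30,20,6],[-30,-20,6]])/1e3
fit(leaf,[(203,88),(125,118),(174,240),(250,210)],[(237,118),(156,88),(95,182),(178,213)],[335,170],[345,240],[.5,-.15,0,.3],0)
blk=np.array([[35,50,66],[35,-50,66],[-35,-50,66],[-35,50,66],[-35,-50,0]])/1e3
fit(blk,[(58,130),(278,82),(315,238),None,None],[(145,32),(310,115),(218,193),None,None],[222,164],[268,165],[.5,.1,0,.2],0)
E
python3 fit.py
```

```text
[ 0.5729 -0.1349 -0.0022  0.3815] res px [ 0.3 -0.2 -0.4  0.3 -0.4  0.4  0.8 -0.1  0.5  0.3 -0.4 -0.7 -0.4 -0.7
  0.5  0.6 -0.7]
[ 0.5689  0.1165 -0.0006  0.2288] res px [-0.6  0.5  0.3 -0.1  0.  -0.   0.1 -0.7  0.7 -0.  -0.3  0.6 -0.2]
```

```bash
python3 -m crank '{"travel":[[3,-3.7,0],[6,-7.4,0],[9,-11.1,0],[12,-14.8,0],[15,-18.5,0]],"turn":[[0,0,3],[0,0,6],[0,0,9],[0,0,12],[0,0,15]],"gripper":[1,1,1,1,1]}' 40
python3 -m crank '{"travel":[[3,-3.7,0],[6,-7.4,0],[9,-11.1,0],[12,-14.8,0],[15,-18.5,0]],"turn":[[0,0,3],[0,0,6],[0,0,9],[0,0,11.3],[0,0,11.3]],"gripper":[1,1,1,1,1]}'
```

```text
clock: 0.6
position: [0.2932, 0.4218, 0.2312]
tool_rot: [-3.141, -0.0, -3.107]
force: [1.6, 1.3, 0.2]
grip_width: 0.0121
finger_force: 0.0
clock: 1.1
position: [0.4433, 0.2368, 0.2313]
tool_rot: [3.142, -0.0, -2.911]
force: [0.8, 1.0, -0.1]
grip_width: -0.0
finger_force: 0.0
```

```bash
python3 -m crank '{"travel":[[3,-3.6,0],[6,-7.3,-1],[9,-10.9,-4],[10.3,-12.5,-8],[10.3,-12.5,-11.5]],"turn":[[0,0,0],[0,0,0],[0,0,0],[0,0,0],[0,0,0]],"gripper":[1,1,1,1,1]}'
python3 -m crank '{"travel":[[0,0,-1],[0,0,-1.5],[0,0,-2],[0,0,-2.5],[0,0,-3]],"turn":[[0,0,0],[0,0,0],[0,0,0],[0,0,0],[0,0,0]],"gripper":[1,1,1,1,1]}'
```

```text
clock: 1.6
position: [0.5468, 0.1097, 0.1143]
tool_rot: [-3.14, 0.0, -2.917]
force: [-0.0, 0.9, -0.3]
grip_width: -0.0
finger_force: 0.0
clock: 2.1
position: [0.5459, 0.1141, 0.0871]
tool_rot: [3.141, 0.002, -2.912]
force: [0.1, -0.2, 0.2]
grip_width: -0.0002
finger_force: 0.0
```

```bash
python3 -m crank '{"travel":[[0,0,-0.4],[0,0,-0.8],[0,0,-1.1],[0,0,-1.4],[0,0,-1.7]],"turn":[[0,0,0],[0,0,0],[0,0,0],[0,0,0],[0,0,0]],"gripper":[1,1,1,1,1]}'
python3 -m crank '{"travel":[[0,0,-0.1],[0,0,-0.2],[0,0,-0.3],[0,0,-0.4],[0,0,-0.4]],"turn":[[0,0,0],[0,0,0],[0,0,0],[0,0,0],[0,0,0]],"gripper":[1,1,1,1,1]}'
```

```text
clock: 2.6
position: [0.5451, 0.1134, 0.0692]
tool_rot: [-3.142, -0.001, -2.912]
force: [-3.7, -1.1, 6.6]
grip_width: 0.0
finger_force: 3.0
clock: 3.1
position: [0.5449, 0.1134, 0.0659]
tool_rot: [3.142, -0.001, -2.913]
force: [-8.7, -1.4, 17.8]
grip_width: -0.0
finger_force: 8.8
```

```bash
python3 -m crank '{"travel":[[0,0,-0.1],[0,0,-0.2],[0,0,-0.3],[0,0,-0.3],[0,0,-0.3]],"turn":[[0,0,0],[0,0,0],[0,0,0],[0,0,0],[0,0,0]],"gripper":[1,1,1,1,1]}'
```

```text
clock: 3.6
position: [0.5451, 0.1134, 0.0651]
tool_rot: [3.141, 0.0, -2.913]
force: [-23.8, -4.3, 69.8]
grip_width: 0.0002
finger_force: 35.0
```

```bash
python3 -m crank '{"travel":[[0,0,2],[0,0,5],[0,-2,8],[0.5,-6,9],[1,-10,9]],"turn":[[0,0,0],[0,0,0],[0,0,0],[0,0,2],[0,0,4]],"gripper":[1,1,1,0.3,0]}'
python3 -m crank '{"travel":[[0.5,-4,0],[1,-8,0],[1.5,-12,0],[2.2,-14.6,-1],[2.2,-14.6,-1]],"turn":[[0,0,2],[0,0,4],[0,0,4.7],[0,0,4.7],[0,0,4.7]],"gripper":[0,0,0,0,0]}'
python3 - <<'E'
from h import *
snap('wrist','w1.png'); snap('top','top1.png');b=snap('scene','scene1.png')
a=cv2.imread('pics/top1.png'); s=cv2.imread('pics/scene1.png'); w=cv2.imread('pics/w1.png')
c=lambda i,x,y,W,h,s:cv2.resize(i[y:y+h,x:x+W],None,fx=s,fy=s,interpolation=cv2.INTER_CUBIC)
cv2.imwrite('pics/crop1.png',np.vstack([np.hstack([c(a,222,164,80,60,5),c(s,268,165,80,60,5)]),np.hstack([cv2.resize(w,(400,300)),c(s,345,200,80,60,5)])]))
print(bot.observe()['position'],bot.observe()['tool_rot'])
E
```

```text
clock: 4.1
position: [0.5563, 0.0129, 0.1542]
tool_rot: [-3.141, 0.003, -2.84]
force: [0.7, -0.1, -0.9]
grip_width: 0.0281
finger_force: 0.0
clock: 4.6
position: [0.5769, -0.1369, 0.1412]
tool_rot: [-3.141, -0.001, -2.766]
force: [-0.5, -0.7, -0.5]
grip_width: 0.0852
finger_force: 0.0
[ 0.57735013 -0.13179519  0.1421898 ] [ 3.14108293e+00  2.01083473e-05 -2.76024699e+00]
```

View pics/crop1.png

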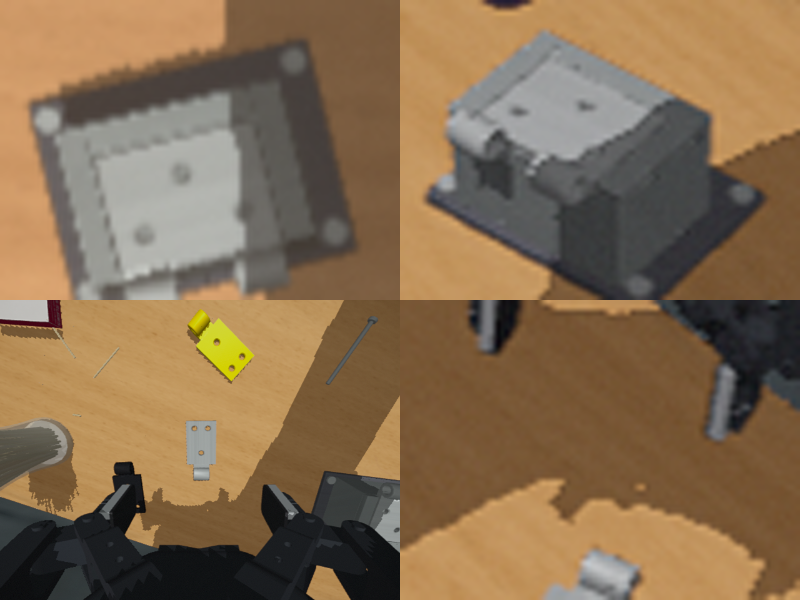

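The jamb leaf is now flush, and the wrist view shows the steel leaf centred between the fingers, knuckle toward the palm side. Descending.

```bash
python3 -m crank '{"travel":[[0,-0.1,-4],[0,-0.1,-8],[0,-0.1,-11],[0,-0.1,-12.8],[0,-0.1,-13.6]],"turn":[[0,0,0],[0,0,0],[0,0,0],[0,0,0],[0,0,0]],"gripper":[0,0,0,0,0]}'
python3 -m crank '{"travel":[[0,0,-0.2],[0,0,-0.3],[0,0,-0.3],[0,0,-0.3],[0,0,-0.3]],"turn":[[0,0,0],[0,0,0],[0,0,0],[0,0,0],[0,0,0]],"gripper":[0.3,0.3,0.5,0.6,0.7]}' 60
python3 -m crank '{"travel":[[0,0,0],[0,0,0],[0,0,0],[0,0,0],[0,0,0]],"turn":[[0,0,0],[0,0,0],[0,0,0],[0,0,0],[0,0,0]],"gripper":[1,1,1,1,1]}' 80
```

```text
clock: 5.25
position: [0.5768, -0.1319, 0.0048]
tool_rot: [3.14, -0.001, -2.759]
force: [0.5, 0.1, 1.2]
grip_width: 0.0854
finger_force: 0.0
clock: 5.75
position: [0.5794, -0.1337, 0.0059]
tool_rot: [-3.139, 0.004, -2.761]
force: [-4.9, 3.3, 26.1]
grip_width: 0.026
finger_force: 13.0
clock: 6.25
position: [0.5799, -0.1339, 0.006]
tool_rot: [-3.139, 0.005, -2.761]
force: [0.0, -0.3, 27.4]
grip_width: -0.0004
finger_force: 13.5
```

The fingers slid over the top of the plate: the pads stand higher when part-open. Lift, re-open and look.

```bash
python3 -m crank '{"travel":[[0,0,2],[0,0,5],[0,0,8],[0,0,10],[0,0,10]],"turn":[[0,0,0],[0,0,0],[0,0,0],[0,0,0],[0,0,0]],"gripper":[1,0.8,0.4,0.4,0.4]}' 
python3 -m crank '{"travel":[[0,0,0],[0,0,0],[0,0,0],[0,0,0],[0,0,0]],"turn":[[0,0,0],[0,0,0],[0,0,0],[0,0,0],[0,0,0]],"gripper":[0.4,0.4,0.4,0.4,0.4]}'
python3 - <<'E'
from h import *
d=snap('wrist','w2.png')
w=cv2.imread('pics/w2.png'); cv2.imwrite('pics/w2c.png',cv2.resize(w[160:460,120:520],None,fx=2,fy=2))
s=bot.observe();print(s['position'],s['tool_rot'],d['fx'],-d['extrinsics'][:3,:3].T@d['extrinsics'][:3,3])
E
```

```text
clock: 6.75
position: [0.579, -0.1338, 0.1068]
tool_rot: [-3.139, 0.005, -2.761]
force: [-0.0, 0.1, -0.1]
grip_width: 0.0512
finger_force: 0.0
clock: 7.25
position: [0.5772, -0.1334, 0.1029]
tool_rot: [3.141, -0.0, -2.761]
force: [-0.7, 0.0, 0.7]
grip_width: 0.051
finger_force: 0.0
[ 0.57727946 -0.13344945  0.10300138] [ 3.14141328e+00 -3.79560998e-04 -2.76057990e+00] 335.70402378250577 [ 0.51562153 -0.1578098   0.24555758]
```

View pics/w2c.png

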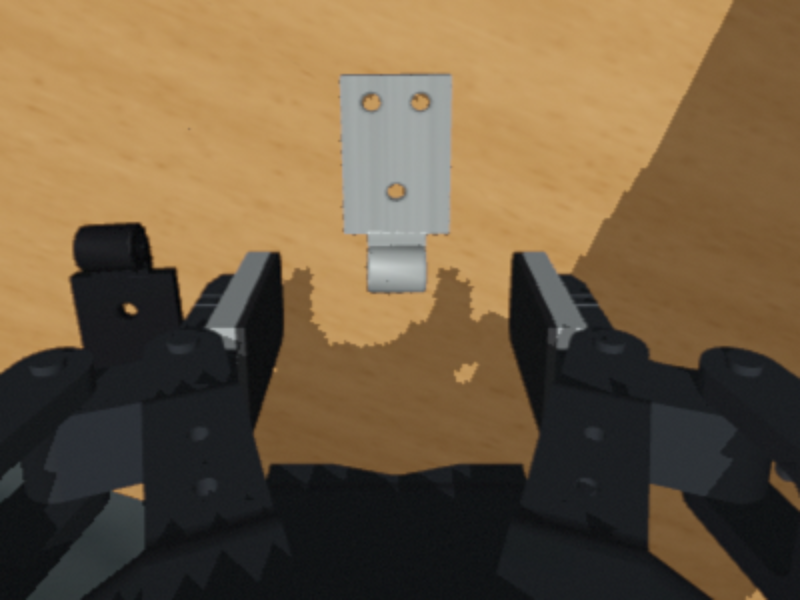

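Wrist view: leaf still in place, plate corners at crop (341,75), (451,74), (450,234), (344,234). Finger tips' inner edges at (282,253) and (512,253).

Run:
```python
from h import *
d=load('w2.png'); o=lambda u,v:(u/2+120-.25,v/2+160-.25)
P=np.array([ray(d,*o(*p),.006)[:2] for p in[(341,75),(451,74),(450,234),(344,234)]])
print(P.round(4),P.mean(0), [np.linalg.norm(P[i]-P[i-1]).round(4) for i in range(4)])
v=P[2]+P[3]-P[0]-P[1]; print('yaw',np.arctan2(v[1],v[0]))
# knuckle far end/near
for p in[(397,248),(397,291)]: print(ray(d,*o(*p),.012))
for z in (.1,.103,.106,.109,.112,.116): print(z,np.linalg.norm(ray(d,*o(282,253),z)-ray(d,*o(512,253),z)),ray(d,*o(397,253),z)[:2])
```

```text
[[ 0.5517 -0.1641]
 [ 0.5368 -0.1278]
 [ 0.5929 -0.1044]
 [ 0.6078 -0.1418]] [ 0.57232487 -0.13450946] [np.float64(0.0604), np.float64(0.0392), np.float64(0.0607), np.float64(0.0403)]
yaw 0.3872577590005468
[ 0.60340134 -0.12187735  0.012     ]
[ 0.61963949 -0.115367    0.012     ]
0.1 0.05354826696589603 [ 0.57148549 -0.13495177]
0.103 0.05244461571400136 [ 0.57033412 -0.13542288]
0.106 0.05134096446210671 [ 0.56918274 -0.135894  ]
0.109 0.050237313210211965 [ 0.56803136 -0.13636511]
0.112 0.04913366195831733 [ 0.56687998 -0.13683622]
0.116 0.04766212695579106 [ 0.56534481 -0.13746437]
```

```bash
python3 -m crank '{"travel":[[0,0,-4],[0,0,-8],[0,0,-9.8],[0,0,-10.3],[0,0,-10.5]],"turn":[[0,0,0],[0,0,0],[0,0,0],[0,0,0],[0,0,0]],"gripper":[0.4,0.4,0.4,0.4,0.4]}'
python3 -m crank '{"travel":[[0,0,0],[0,0,0],[0,0,0],[0,0,0],[0,0,0]],"turn":[[0,0,0],[0,0,0],[0,0,0],[0,0,0],[0,0,0]],"gripper":[0.4,0.5,0.6,0.7,0.8]}' 60
```

```text
clock: 7.8
position: [0.5774, -0.1335, -0.0018]
tool_rot: [3.141, -0.0, -2.761]
force: [-0.8, -0.3, 0.4]
grip_width: 0.051
finger_force: 0.0
clock: 8.3
position: [0.5781, -0.1336, -0.0002]
tool_rot: [-3.141, 0.002, -2.761]
force: [-3.6, 0.9, 12.4]
grip_width: 0.0378
finger_force: 58.8
```

```bash
python3 -m crank '{"travel":[[0,0,0],[0,0,0.5],[0,0,2],[0,0,4],[0,0,6]],"turn":[[0,0,0],[0,0,0],[0,0,0],[0,0,0],[0,0,0]],"gripper":[1,1,1,1,1]}' 80
python3 -m crank '{"travel":[[0,0,2],[0,0,4],[0,0,5],[0,0,5],[0,0,5]],"turn":[[0,0,0],[0,0,0],[0,0,0],[0,0,0],[0,0,0]],"gripper":[1,1,1,1,1]}'
python3 - <<'E'
from h import *
d=snap('wrist','w3.png');snap('scene','scene3.png')
w=cv2.imread('pics/w3.png'); s=cv2.imread('pics/scene3.png')
cv2.imwrite('pics/c3.png',np.hstack([cv2.resize(w[180:480,220:420],None,fx=2,fy=2),cv2.resize(s[160:310,310:410],None,fx=4,fy=4)]))
s=bot.observe();print(s['position'],s['tool_rot'],s['grip_width'])
E
```

```text
clock: 8.8
position: [0.5775, -0.1335, 0.0601]
tool_rot: [-3.141, 0.0, -2.761]
force: [0.1, -0.3, -1.1]
grip_width: 0.0367
finger_force: 80.2
clock: 9.3
position: [0.5771, -0.1334, 0.1081]
tool_rot: [3.141, -0.0, -2.761]
force: [0.3, 0.2, -0.3]
grip_width: 0.037
finger_force: 80.2
[ 0.57687548 -0.13334792  0.10743118] [ 3.14092188e+00 -1.17351393e-03 -2.76053293e+00] 0.03657727099098429
```

View pics/c3.png

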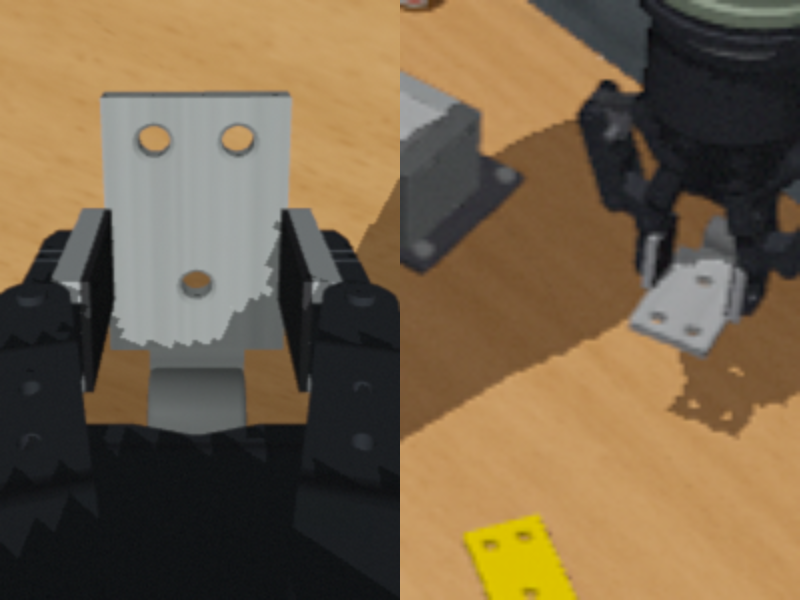

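The leaf is held between the pads and looks level. Fitting its pose in the hand with the wrist corners (103,97), (290,97), (284,348), (112,348) and the scene rear corners.

```bash
cat > fit3.py <<'E'
from h import *
from scipy.optimize import least_squares
from scipy.spatial.transform import Rotation as Ro
W=load('w3.png');S=load('scene3.png')
m=np.array([[-30,-20,6],[-30,20,6],[30,20,6],[30,-20,6]])/1e3
pw=np.array([(103,97),(290,97),(284,348),(112,348)])/2+[220,180]-.25
ps=np.array([(708,350),(633,325)]); ps=(ps-[400,0])/4+[310,160]-.4
def X(p): return Ro.from_euler('xyz',p[3:]).apply(m)+p[:3]
def f(p,prior): return np.r_[(proj(W,X(p))-pw).ravel(),(proj(S,X(p)[:2])-ps).ravel(),prior*p[3:5]]
for pr in(0,20,300):
    r=least_squares(f,[.573,-.134,.105,0,0,.38],args=(pr,),x_scale=[.01]*3+[.1]*3); print(r.x.round(4),r.fun.round(1))
E
python3 fit3.py
```

```text
[ 0.5726 -0.1344  0.1056  0.0071 -0.0289  0.387 ] [-0.1  0.2 -0.  -0.2 -0.5 -0.   0.3  0.2 -0.5  0.7 -0.9 -0.8  0.  -0. ]
[ 0.5726 -0.1344  0.1057  0.0054 -0.0242  0.3868] [-0.2  0.3  0.1 -0.2 -0.5 -0.1  0.3  0.1 -0.5  0.6 -0.9 -0.8  0.1 -0.5]
[ 5.723e-01 -1.346e-01  1.064e-01  1.000e-04 -7.000e-04  3.864e-01] [-0.7  0.5  0.6  0.  -0.5 -0.6  0.2 -0.1 -0.5  0.1 -0.9 -1.3  0.  -0.2]
```

```bash
python3 -m crank '{"travel":[[-3,3.5,0],[-6,7,0],[-9,10.5,0],[-11,14.5,0],[-12,19,0]],"turn":[[0,0,-2],[0,0,-4],[0,0,-6],[0,0,-8],[0,0,-9]],"gripper":[1,1,1,1,1]}'
python3 -m crank '{"travel":[[-0.4,3.3,0],[-0.4,3.3,-0.5],[-0.4,3.3,-1],[-0.4,3.3,-1],[-0.4,3.3,-1]],"turn":[[0,0,0],[0,0,0],[0,0,0],[0,0,0],[0,0,0]],"gripper":[1,1,1,1,1]}'
python3 - <<'E'
from h import *
snap('top','top4.png');snap('scene','scene4.png');snap('wrist','w4.png')
a=cv2.imread('pics/top4.png'); s=cv2.imread('pics/scene4.png'); w=cv2.imread('pics/w4.png')
c=lambda i,x,y,W,h,s:cv2.resize(i[y:y+h,x:x+W],None,fx=s,fy=s,interpolation=cv2.INTER_CUBIC)
cv2.imwrite('pics/crop4.png',np.vstack([np.hstack([c(a,222,174,80,60,5),c(s,255,165,80,60,5)]),np.hstack([cv2.resize(w,(400,300)),np.zeros((300,400,3),np.uint8)])]))
s=bot.observe();print(s['position'],s['tool_rot'],s['grip_width'])
E
```

```text
clock: 9.9
position: [0.4552, 0.057, 0.1078]
tool_rot: [-3.141, -0.002, -2.921]
force: [1.3, 0.6, -0.3]
grip_width: 0.0365
finger_force: 80.3
clock: 10.4
position: [0.4534, 0.0883, 0.098]
tool_rot: [-3.141, -0.001, -2.92]
force: [-0.2, -0.6, -1.4]
grip_width: 0.0368
finger_force: 80.3
[0.4535654  0.08884825 0.09834345] [-3.14147115e+00  6.50026009e-05 -2.91897191e+00] 0.03678282260506173
```

View pics/crop4.png

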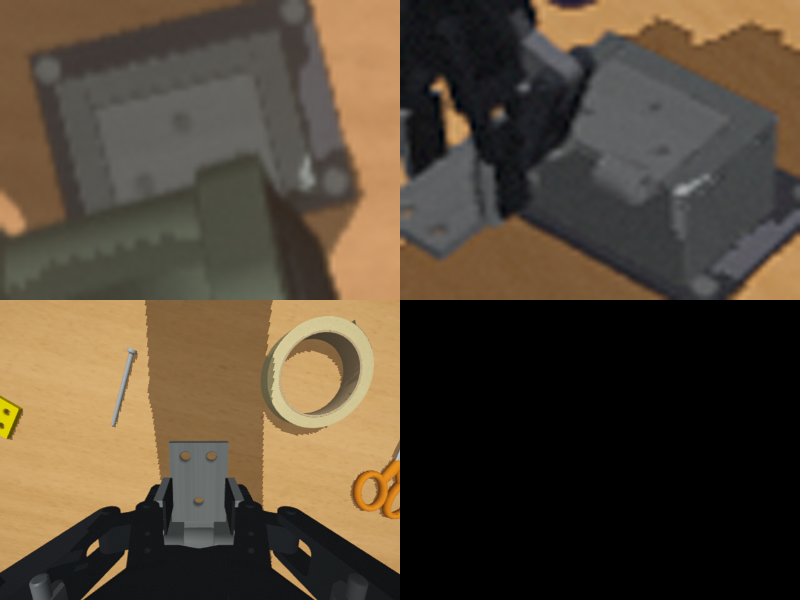

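The wrist camera faces away from the block here, so I check the block fit with a model overlay on the earlier unobstructed images.

```bash
cat > ov.py <<'E'
from h import *
def draw(im,d,pts3,x0,y0,s,col,closed=True):
    p=(proj(d,pts3)-[x0,y0]+.5)*s-.5
    cv2.polylines(im,[np.round(p*8).astype(int)],closed,col,1,cv2.LINE_AA,3)
def T(P,b):
    c,s=np.cos(b[3]),np.sin(b[3]); return np.array(P,float)/1e3@np.array([[c,-s,0],[s,c,0],[0,0,1]]).T+b[:3]
def jamb(im,d,b,x0,y0,s):
    k=lambda P,c:draw(im,d,T(P,b),x0,y0,s,c)
    k([[35,50,66],[35,-50,66],[-35,-50,66],[-35,50,66]],(0,0,255))
    k([[20,35,66],[20,-35,66],[-35,-35,66],[-35,35,66]],(0,255,0))
    k([[-35,-50,66],[-35,-50,8],[35,-50,8],[35,-50,66]],(0,0,255))
    t=np.linspace(0,2*np.pi,40)
    for y in(-35,-13,13,35): k(np.c_[-45.5+9*np.cos(t),0*t+y,69+9*np.sin(t)],(255,0,255))
E
python3 - <<'E'
from ov import *
b=[.5689,.1165,0,.2288]
o=[]
for f,x,y in(('top1.png',226,170),('scene1.png',272,165)):
    s=6;im=cv2.resize(cv2.imread('pics/'+f)[y:y+66,x:x+66],None,fx=s,fy=s,interpolation=cv2.INTER_CUBIC)
    r=im.copy(); jamb(im,load(f),b,x,y,s); o.append(im)
cv2.imwrite('pics/ov1.png',np.hstack(o))
E
```

```text
(no output)
```

View pics/ov1.png

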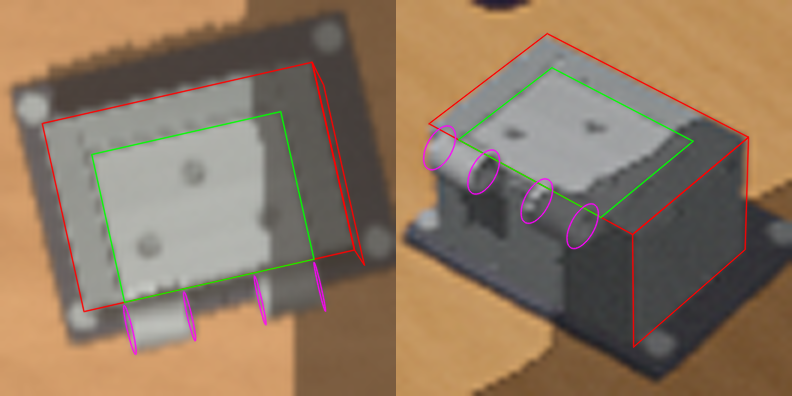

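```bash
python3 -m crank '{"travel":[[0,0,-1.5],[0,0,-3],[0,0,-3.7],[0,0,-3.7],[0,0,-3.7]],"turn":[[0,0,0],[0,0,0],[0,0,0],[0,0,0],[0,0,0]],"gripper":[1,1,1,1,1]}'
python3 -m crank '{"travel":[[0.3,0.07,0],[0.6,0.14,0],[0.9,0.2,0],[1.2,0.27,0],[1.2,0.27,0]],"turn":[[0,0,0],[0,0,0],[0,0,0],[0,0,0],[0,0,0]],"gripper":[1,1,1,1,1]}'
python3 - <<'E'
from ov import *
b=[.5689,.1165,0,.2288]
p=bot.observe()['position'];print(p,bot.observe()['tool_rot'])
o=[]
for n,f,x,y in(('top','top5.png',236,180),('scene','scene5.png',250,165)):
    d=snap(n,f); s=6;im=cv2.resize(cv2.imread('pics/'+f)[y:y+66,x:x+66],None,fx=s,fy=s,interpolation=cv2.INTER_CUBIC)
    r=im.copy();jamb(im,d,b,x,y,s)
    l=[p[0]-.0045,p[1]-.0005,p[2]-.0013,.228]
    for P in([[30,20,6],[30,-20,6],[-30,-20,6],[-30,20,6]],):draw(im,d,T(P,l),x,y,s,(0,255,255))
    t=np.linspace(0,2*np.pi,40)
    for yy in(-11,11):draw(im,d,T(np.c_[43+9*np.cos(t),0*t+yy,9+9*np.sin(t)],l),x,y,s,(0,255,255))
    o+=[r,im] if n=='scene' else []
cv2.imwrite('pics/ov5.png',np.hstack(o))
E
```

```text
clock: 11.05
position: [0.4535, 0.0894, 0.0616]
tool_rot: [-3.142, 0.0, -2.918]
force: [0.4, -0.4, 0.3]
grip_width: 0.0369
finger_force: 80.3
clock: 11.55
position: [0.4659, 0.0924, 0.0614]
tool_rot: [3.142, 0.0, -2.918]
force: [-0.1, 0.5, -1.3]
grip_width: 0.0368
finger_force: 80.3
[0.46588706 0.09239796 0.06137616] [ 3.14157628e+00  4.91879305e-04 -2.91768734e+00]
```

View pics/ov5.png

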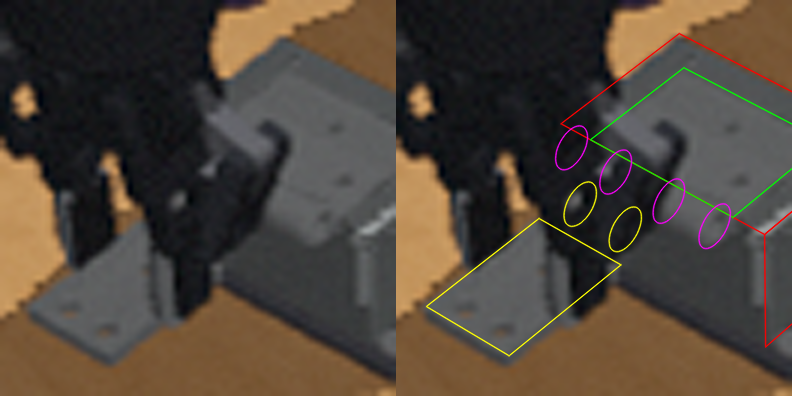

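The overlay agrees to about 1 mm. Inserting.

```bash
python3 -m crank '{"travel":[[0.3,0.07,0],[0.6,0.14,0],[0.9,0.2,0],[1.2,0.27,0],[1.2,0.27,0]],"turn":[[0,0,0],[0,0,0],[0,0,0],[0,0,0],[0,0,0]],"gripper":[1,1,1,1,1]}'
python3 -m crank '{"travel":[[0.3,0.06,0],[0.6,0.12,0],[0.93,0.2,0],[0.93,0.2,0],[0.93,0.2,0]],"turn":[[0,0,0],[0,0,0],[0,0,0],[0,0,0],[0,0,0]],"gripper":[1,1,1,1,1]}'
python3 -m crank '{"travel":[[0,0,0],[0,0,0],[0,0,0],[0,0,0],[0,0,0]],"turn":[[0,0,0],[0,0,0],[0,0,0],[0,0,0],[0,0,0]],"gripper":[1,1,1,1,1]}'
```

```text
clock: 12.15
position: [0.4778, 0.0951, 0.0613]
tool_rot: [3.142, 0.0, -2.918]
force: [-0.0, -0.5, -0.5]
grip_width: 0.0371
finger_force: 80.3
clock: 12.65
position: [0.4867, 0.0969, 0.0612]
tool_rot: [-3.142, -0.0, -2.918]
force: [1.0, -0.2, -1.1]
grip_width: 0.0369
finger_force: 80.3
clock: 13.15
position: [0.4867, 0.097, 0.0613]
tool_rot: [-3.142, 0.0, -2.918]
force: [-0.4, 0.3, -1.0]
grip_width: 0.0371
finger_force: 80.3
```

No contact going in. I'll probe the gap lightly to centre it: back wall expected at +1.5 mm, side walls at ±2 mm.

```bash
G='"turn":[[0,0,0],[0,0,0],[0,0,0],[0,0,0],[0,0,0]],"gripper":[1,1,1,1,1]'
python3 -m crank '{"travel":[[0.05,0.01,0],[0.1,0.02,0],[0.12,0.03,0],[0.12,0.03,0],[0.12,0.03,0]],"turn":[[0,0,0],[0,0,0],[0,0,0],[0,0,0],[0,0,0]],"gripper":[1,1,1,1,1]}'
python3 -m crank '{"travel":[[0.02,0,0],[0.05,0.01,0],[0.05,0.01,0],[0.05,0.01,0],[0.05,0.01,0]],"turn":[[0,0,0],[0,0,0],[0,0,0],[0,0,0],[0,0,0]],"gripper":[1,1,1,1,1]}'
python3 - <<'E'
from h import *
for i in range(3):
    d=snap('scene','scene6.png');s=bot.observe();print(s['position'],s['force'],s['moment'])
E
```

```text
clock: 13.65
position: [0.4879, 0.0972, 0.0613]
tool_rot: [-3.142, -0.0, -2.918]
force: [-0.6, -0.1, -1.3]
grip_width: 0.0368
finger_force: 80.3
clock: 14.15
position: [0.4884, 0.0974, 0.0613]
tool_rot: [-3.142, 0.0, -2.918]
force: [-0.0, -0.9, -0.9]
grip_width: 0.0371
finger_force: 80.3
[0.48836185 0.09737698 0.06129503] [ 0.39507518  0.22156696 -0.75572272] [ 0.00147182 -0.02903523  0.04020194]
[0.48839268 0.09733276 0.06129867] [ 0.26537338  0.11585265 -1.00412765] [ 0.00205502  0.04819376 -0.00692472]
[0.48838875 0.09736236 0.06130543] [ 0.19595847 -0.36734341 -1.16022075] [-0.00722329  0.04371381  0.05715839]
```

```bash
python3 -m crank '{"travel":[[0.02,0,0],[0.05,0.01,0],[0.05,0.01,0],[0.05,0.01,0],[0.05,0.01,0]],"turn":[[0,0,0],[0,0,0],[0,0,0],[0,0,0],[0,0,0]],"gripper":[1,1,1,1,1]}'
python3 -m crank '{"travel":[[0.02,0,0],[0.05,0.01,0],[0.05,0.01,0],[0.05,0.01,0],[0.05,0.01,0]],"turn":[[0,0,0],[0,0,0],[0,0,0],[0,0,0],[0,0,0]],"gripper":[1,1,1,1,1]}'
```

```text
clock: 14.8
position: [0.4889, 0.0974, 0.0613]
tool_rot: [-3.142, -0.0, -2.918]
force: [1.0, 0.1, -0.7]
grip_width: 0.0366
finger_force: 80.3
clock: 15.3
position: [0.4894, 0.0976, 0.0613]
tool_rot: [-3.142, -0.0, -2.918]
force: [-0.0, -0.0, -1.3]
grip_width: 0.0363
finger_force: 80.3
```

```bash
python3 -m crank '{"travel":[[0.02,0,0],[0.05,0.01,0],[0.05,0.01,0],[0.05,0.01,0],[0.05,0.01,0]],"turn":[[0,0,0],[0,0,0],[0,0,0],[0,0,0],[0,0,0]],"gripper":[1,1,1,1,1]}'
python3 -m crank '{"travel":[[0.02,0,0],[0.05,0.01,0],[0.05,0.01,0],[0.05,0.01,0],[0.05,0.01,0]],"turn":[[0,0,0],[0,0,0],[0,0,0],[0,0,0],[0,0,0]],"gripper":[1,1,1,1,1]}'
```

```text
clock: 15.8
position: [0.4899, 0.0977, 0.0613]
tool_rot: [-3.142, -0.0, -2.918]
force: [-0.4, 0.7, -1.0]
grip_width: 0.0371
finger_force: 80.3
clock: 16.3
position: [0.4904, 0.0978, 0.0613]
tool_rot: [-3.142, -0.0, -2.918]
force: [-0.6, 0.9, -0.8]
grip_width: 0.0367
finger_force: 80.3
```

```bash
python3 -m crank '{"travel":[[0.02,0,0],[0.05,0.01,0],[0.05,0.01,0],[0.05,0.01,0],[0.05,0.01,0]],"turn":[[0,0,0],[0,0,0],[0,0,0],[0,0,0],[0,0,0]],"gripper":[1,1,1,1,1]}'
python3 -m crank '{"travel":[[0.02,0,0],[0.05,0.01,0],[0.05,0.01,0],[0.05,0.01,0],[0.05,0.01,0]],"turn":[[0,0,0],[0,0,0],[0,0,0],[0,0,0],[0,0,0]],"gripper":[1,1,1,1,1]}'
python3 - <<'E'
from ov import *
b=[.5689,.1165,0,.2288]
p=bot.observe()['position'];print(p)
o=[]
for n,f,x,y in(('scene','scene7.png',250,165),('wrist','w7.png',220,330)):
    d=snap(n,f); s=6 ;im=cv2.resize(cv2.imread('pics/'+f)[y:y+66,x:x+66],None,fx=s,fy=s,interpolation=cv2.INTER_CUBIC)
    im=cv2.convertScaleAbs(im,alpha=1.6)
    if n=='scene':
        r=im.copy();jamb(im,d,b,x,y,s)
        l=[p[0]-.0045,p[1]-.0005,p[2]-.0013,.228]
        draw(im,d,T([[30,20,6],[30,-20,6],[-30,-20,6],[-30,20,6]],l),x,y,s,(0,255,255)); o=[r,im]
cv2.imwrite('pics/ov7.png',np.hstack(o))
E
```

```text
clock: 16.8
position: [0.4909, 0.0979, 0.0613]
tool_rot: [3.142, -0.0, -2.918]
force: [0.3, 0.4, -0.7]
grip_width: 0.037
finger_force: 80.3
clock: 17.3
position: [0.4914, 0.098, 0.0613]
tool_rot: [-3.142, 0.0, -2.918]
force: [-0.6, 0.2, -1.8]
grip_width: 0.037
finger_force: 80.3
[0.49139014 0.09797731 0.06128809]
```

View pics/ov7.png

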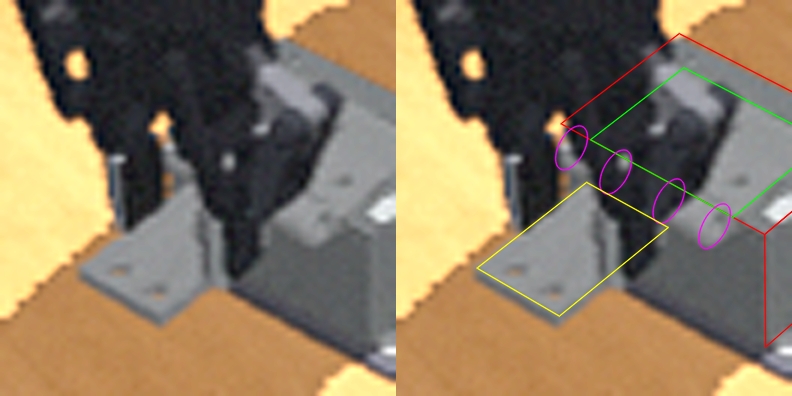

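```bash
python3 -m crank '{"travel":[[0.02,0,0],[0.05,0.01,0],[0.05,0.01,0],[0.05,0.01,0],[0.05,0.01,0]],"turn":[[0,0,0],[0,0,0],[0,0,0],[0,0,0],[0,0,0]],"gripper":[1,1,1,1,1]}'
python3 -m crank '{"travel":[[0.02,0,0],[0.05,0.01,0],[0.05,0.01,0],[0.05,0.01,0],[0.05,0.01,0]],"turn":[[0,0,0],[0,0,0],[0,0,0],[0,0,0],[0,0,0]],"gripper":[1,1,1,1,1]}'
python3 - <<'E'
from h import *
# leaf in hand: compare w3 and w7 around rear edge
a=cv2.cvtColor(cv2.imread('pics/w3.png'),6); b=cv2.cvtColor(cv2.imread('pics/w7.png'),6)
for (x,y) in((290,240),(335,240),(310,315)):
    t=a[y:y+22,x-5:x+20]; r=cv2.matchTemplate(b[y-12:y+34,x-17:x+32],t,cv2.TM_CCOEFF_NORMED); print(cv2.minMaxLoc(r)[1::2],'expect 12,12')
E
```

```text
clock: 17.9
position: [0.4919, 0.0981, 0.0613]
tool_rot: [-3.142, -0.0, -2.918]
force: [0.5, -0.1, -0.8]
grip_width: 0.0368
finger_force: 80.4
clock: 18.4
position: [0.4923, 0.0981, 0.0613]
tool_rot: [-3.142, -0.0, -2.918]
force: [-1.7, -0.1, -0.2]
grip_width: 0.0368
finger_force: 80.4
(0.8993338346481323, (12, 12)) expect 12,12
(0.8895030617713928, (12, 12)) expect 12,12
(0.8753343224525452, (11, 13)) expect 12,12
```

```bash
python3 -m crank '{"travel":[[0.02,0,0],[0.04,0.01,0],[0.04,0.01,0],[0.04,0.01,0],[0.04,0.01,0]],"turn":[[0,0,0],[0,0,0],[0,0,0],[0,0,0],[0,0,0]],"gripper":[1,1,1,1,1]}'
```

```text
clock: 18.9
position: [0.4926, 0.0982, 0.0613]
tool_rot: [-3.142, -0.0, -2.918]
force: [-3.7, -1.0, 1.5]
grip_width: 0.0369
finger_force: 80.5
```

Contact at TCP x≈0.4923. It depends on the knuckle's height, because the leaf edge tops out at z=66. I probe again 5 mm lower, where the contact is flat, which gives both the depth and the height of the held knuckle.

```bash
python3 -m crank '{"travel":[[-0.49,-0.11,0],[-0.49,-0.11,-0.5],[-0.49,-0.11,-0.5],[-0.39,-0.09,-0.5],[-0.29,-0.07,-0.5]],"turn":[[0,0,0],[0,0,0],[0,0,0],[0,0,0],[0,0,0]],"gripper":[1,1,1,1,1]}'
python3 -m crank '{"travel":[[0.02,0,0],[0.05,0.01,0],[0.05,0.01,0],[0.05,0.01,0],[0.05,0.01,0]],"turn":[[0,0,0],[0,0,0],[0,0,0],[0,0,0],[0,0,0]],"gripper":[1,1,1,1,1]}'
```

```text
clock: 19.4
position: [0.4902, 0.0976, 0.0563]
tool_rot: [-3.142, 0.0, -2.918]
force: [-0.5, 0.1, -0.3]
grip_width: 0.0372
finger_force: 80.4
clock: 19.9
position: [0.4904, 0.0976, 0.0563]
tool_rot: [-3.142, 0.0, -2.918]
force: [-0.5, -0.0, -0.9]
grip_width: 0.0373
finger_force: 80.4
```

```bash
python3 -m crank '{"travel":[[0.02,0,0],[0.04,0.01,0],[0.04,0.01,0],[0.04,0.01,0],[0.04,0.01,0]],"turn":[[0,0,0],[0,0,0],[0,0,0],[0,0,0],[0,0,0]],"gripper":[1,1,1,1,1]}'
python3 -m crank '{"travel":[[0.02,0,0],[0.04,0.01,0],[0.04,0.01,0],[0.04,0.01,0],[0.04,0.01,0]],"turn":[[0,0,0],[0,0,0],[0,0,0],[0,0,0],[0,0,0]],"gripper":[1,1,1,1,1]}'
```

```text
clock: 20.4
position: [0.4908, 0.0978, 0.0563]
tool_rot: [-3.142, 0.0, -2.918]
force: [-0.7, -1.2, -1.3]
grip_width: 0.0365
finger_force: 80.4
clock: 20.9
position: [0.4909, 0.0978, 0.0562]
tool_rot: [-3.142, -0.001, -2.918]
force: [-3.1, -1.6, -1.2]
grip_width: 0.0367
finger_force: 80.4
```

Flat contact at x≈0.4908, 1.55 mm earlier than at the higher position. So the held knuckle's axis was at z≈71 mm, about 2 mm too high. The fit's slight nose-up of about 1° agrees with that. I correct pitch, height and depth, then probe sideways.

```bash
python3 -m crank '{"travel":[[-0.3,-0.07,0],[-0.19,-0.04,0.36],[-0.19,-0.04,0.36],[-0.19,-0.04,0.36],[-0.19,-0.04,0.36]],"turn":[[0,0,0],[-0.23,0.97,0],[-0.23,0.97,0],[-0.23,0.97,0],[-0.23,0.97,0]],"gripper":[1,1,1,1,1]}'
python3 -m crank '{"travel":[[-0.01,0.05,0],[-0.02,0.1,0],[-0.03,0.15,0],[-0.03,0.15,0],[-0.03,0.15,0]],"turn":[[0,0,0],[0,0,0],[0,0,0],[0,0,0],[0,0,0]],"gripper":[1,1,1,1,1]}'
python3 -m crank '{"travel":[[-0.01,0.03,0],[-0.01,0.05,0],[-0.01,0.05,0],[-0.01,0.05,0],[-0.01,0.05,0]],"turn":[[0,0,0],[0,0,0],[0,0,0],[0,0,0],[0,0,0]],"gripper":[1,1,1,1,1]}'
```

```text
clock: 21.4
position: [0.4893, 0.0974, 0.0598]
tool_rot: [-3.141, -0.017, -2.918]
force: [-0.5, 0.1, -1.5]
grip_width: 0.037
finger_force: 80.4
clock: 21.9
position: [0.4889, 0.0986, 0.0598]
tool_rot: [-3.141, -0.018, -2.918]
force: [1.1, -3.5, -0.9]
grip_width: 0.0371
finger_force: 80.4
clock: 22.4
position: [0.4889, 0.0988, 0.0599]
tool_rot: [-3.141, -0.018, -2.918]
force: [0.3, -6.2, -1.4]
grip_width: 0.0367
finger_force: 80.4
```

```bash
python3 -m crank '{"travel":[[0.05,-0.2,0],[0.08,-0.35,0],[0.1,-0.42,0],[0.1,-0.42,0],[0.1,-0.42,0]],"turn":[[0,0,0],[0,0,0],[0,0,0],[0,0,0],[0,0,0]],"gripper":[1,1,1,1,1]}'
python3 -m crank '{"travel":[[0.01,-0.03,0],[0.01,-0.06,0],[0.01,-0.06,0],[0.01,-0.06,0],[0.01,-0.06,0]],"turn":[[0,0,0],[0,0,0],[0,0,0],[0,0,0],[0,0,0]],"gripper":[1,1,1,1,1]}'
```

```text
clock: 22.9
position: [0.4899, 0.0954, 0.0599]
tool_rot: [-3.142, -0.017, -2.917]
force: [-0.4, 0.9, -0.9]
grip_width: 0.0367
finger_force: 80.5
clock: 23.4
position: [0.49, 0.0947, 0.0599]
tool_rot: [-3.141, -0.017, -2.918]
force: [0.1, 0.4, -1.1]
grip_width: 0.0369
finger_force: 80.5
```

```bash
python3 -m crank '{"travel":[[0.01,-0.03,0],[0.01,-0.05,0],[0.01,-0.05,0],[0.01,-0.05,0],[0.01,-0.05,0]],"turn":[[0,0,0],[0,0,0],[0,0,0],[0,0,0],[0,0,0]],"gripper":[1,1,1,1,1]}'
```

```text
clock: 23.9
position: [0.4901, 0.0944, 0.0599]
tool_rot: [3.142, -0.017, -2.917]
force: [-0.1, 4.1, -1.0]
grip_width: 0.0373
finger_force: 80.5
```

```bash
python3 -m crank '{"travel":[[-0.03,0.12,0],[-0.06,0.22,0],[-0.06,0.22,0],[-0.06,0.22,0],[-0.06,0.22,0]],"turn":[[0,0,0],[0,0,0],[0,0,0],[0,0,0],[0,0,0]],"gripper":[1,1,1,1,1]}'
python3 - <<'E'
from h import *
snap('scene','scene9.png');snap('top','top9.png')
s=cv2.imread('pics/scene9.png');t=cv2.imread('pics/top9.png')
c=lambda i,x,y:cv2.convertScaleAbs(cv2.resize(i[y:y+66,x:x+66],None,fx=6,fy=6,interpolation=cv2.INTER_CUBIC),alpha=1.6)
cv2.imwrite('pics/c9.png',np.hstack([c(s,250,165),c(t,226,170)]))
print(bot.observe()['position'],bot.observe()['force'])
E
```

```text
clock: 24.4
position: [0.4895, 0.0962, 0.0599]
tool_rot: [-3.141, -0.017, -2.918]
force: [-0.8, -1.0, -0.8]
grip_width: 0.037
finger_force: 80.5
[0.48948861 0.09624058 0.05987601] [ 0.01854079  0.26146668 -0.56693162]
```

View pics/c9.png

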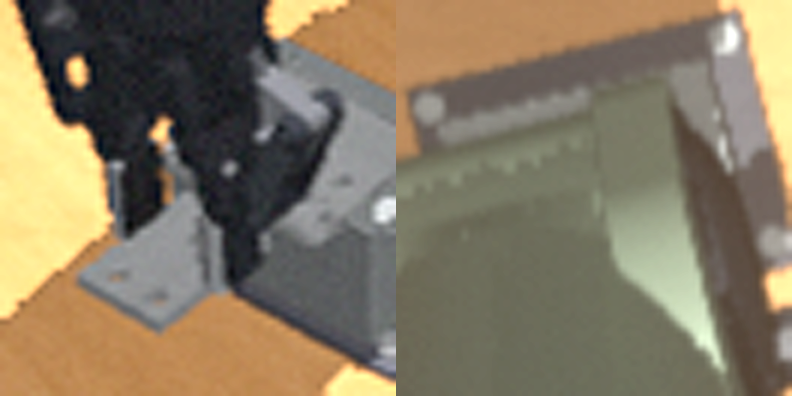

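The leaf sits level in front of the block with no contact force, its knuckle is in the gap, and the visible part of the jamb leaf still looks flush. Handing in.

```bash
python3 -c "from workcell import bot; print(bot.job_done())"
```

```text
the job is handed in; nothing more can be done
None
```

I handed the job in at about 24.5 s: the jamb leaf is pressed flush, and the gripper still holds the steel leaf with its knuckle centred by touch in the gap, with no result reported back.

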